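# Shut the keeper over the bearing

### The job

One of the two bays of the wooden kit tray holds a ball bearing that is ready to be carried off: swing the keeper bar of that bay fully shut, until it snaps into its catch, and let go. Leave the keeper of the other bay, where the bolt lies, standing open, and leave both parts lying in their bays.

Things in the scene. Friction and masses are not known exactly. Their poses are not given: they have to be found in the camera images.
- tray: Wooden two-bay kit tray fixed to the bench, 114 (x) x 186 (y) mm, rails 30 mm high. Origin: centre of its underside. Left bay centred at y = +44 mm, right bay at -44 mm, each 84 (x) x 58 (y) mm inside, floor 6 mm up. Its -x long side faces the robot. Dark steel hinge posts and catches reach 49 mm up. Each bay's keeper is hinged at the bay's +y end.
- bearing_mid (a point): Centre (half-way up) of the ball bearing, a smooth flat ring 52 mm across and 15 mm high, lying flat in one of the bays.
- bolt_mid (a point): Centre (half-way up) of the hex bolt, 75 mm long, 27 mm across the head and 25 mm high, lying in the other bay.
- keeper_left (a joint): Angle (rad) of the left bay's keeper, a flat steel bar swinging level 34 to 42 mm up. Hinge axis vertical at (0, 81) mm in the tray frame; the bar points from it along (-sin q, -cos q) in tray x, y. 0 = shut across the bay, against its stop; grows toward the robot, limit 1.6; starts 0.7 to 1.4, stays where left. Below 0.2 it meets a sprung catch (up to 10 N at the knob), past it below 0.07; then the catch holds it shut.
- keeper_right (a joint): Angle (rad) of the right bay's keeper, a flat steel bar swinging level 34 to 42 mm up. Hinge axis vertical at (0, -7) mm in the tray frame; the bar points from it along (-sin q, -cos q) in tray x, y. 0 = shut across the bay, against its stop; grows toward the robot, limit 1.6; starts 0.7 to 1.4, stays where left. Below 0.2 it meets a sprung catch (up to 10 N at the knob), past it below 0.07; then the catch holds it shut.
- left_knob (a point): Centre (64 mm above the bench) of the upright black knob on the left keeper, 16 mm in diameter, full width from 50 to 81 mm above the bench, top at 84 mm. It stands on the bar 50 mm from the hinge axis and can be pinched from above or pushed.
- right_knob (a point): Centre (64 mm above the bench) of the upright black knob on the right keeper, 16 mm in diameter, full width from 50 to 81 mm above the bench, top at 84 mm. It stands on the bar 50 mm from the hinge axis and can be pinched from above or pushed.
Mind the look-alikes: they are no part of the job. What is shaped like the part that bears bearing_mid but black is not meant.

How it is judged:
At the end, for the whole second after the job is handed in: The keeper of the bay that holds the bearing is within 0.05 rad of shut (past its catch) and at rest; the other keeper is still open by more than 0.5 rad; the bearing and the bolt lie one in each bay, their centres within it and less than 32 mm above the bench (((y of bearing_mid in the frame of tray between 0.012 and 0.076 m and x of bearing_mid in the frame of tray between -0.043 and 0.043 m and z of each of bearing_mid, bolt_mid in the frame of tray below 0.032 m and y of bolt_mid in the frame of tray between -0.076 and -0.012 m and x of bolt_mid in the frame of tray between -0.043 and 0.043 m and value of joint keeper_left below 0.05 rad and value of joint keeper_right above 0.5 rad and velocity of joint keeper_left between -0.1 and 0.1 rad/s) or (y of bearing_mid in the frame of tray between -0.076 and -0.012 m and x of bearing_mid in the frame of tray between -0.043 and 0.043 m and z of each of bearing_mid, bolt_mid in the frame of tray below 0.032 m and y of bolt_mid in the frame of tray between 0.012 and 0.076 m and x of bolt_mid in the frame of tray between -0.043 and 0.043 m and value of joint keeper_right below 0.05 rad and value of joint keeper_left above 0.5 rad and velocity of joint keeper_right between -0.1 and 0.1 rad/s))); the robot touches nothing.
It also fails if it takes over 32 s, if anything falls off the work surface, if the arm or the gripper's body presses on something with over 40 N, if the wrist force passes 120 N, or if a joint passes its speed limit or range.

### The arm

A 7-joint arm with a two-finger parallel gripper is mounted at the origin on a cart in front of the work surface, level with it; the furniture and walls round the work are solid. World frame = base frame: x ahead of the robot, y to its left, z up, the work surface at z = 0. Lengths are in m, angles in rad, forces in N, time in s.
With the tool pointing down it reaches from about 0.35 to 0.9 m from the base axis. Payload 19.9 kg.
Tool frame: the origin (TCP) lies at the very end of the fingers, on their centre line; the grasp point (between the pads) lies 19 mm behind it; z points along the fingers, y is the direction in which the jaws open and shut (so a half turn about z gives the same grasp; the last joint's range is limited). The gripper opens to 94 mm and grips with 3 to 60 N. Pads are 16 mm wide; open, the fingers measure 119 mm over their backs; the gripper's body (75 mm by 177 mm) begins 78 mm behind the grasp point.
Start: joints at [-1.24, 0.417, -0.01, 1.614, 0.005, 1.111, -0.053], TCP at [0.228, 0.582, 0.205] pointing down, gripper open.
Joint ranges: [-2.81, 2.81], [-0.39, 2.02], [-1.27, 1.25], [0.06, 2.57], [-1.19, 4.33], [0.19, 2], [-2.82, 2.82]. Speed limits (rad/s): [1.89, 1.89, 2.39, 2.39, 3.01, 3.01, 3.01].

### API

Orientations are given as a unit quaternion [w, x, y, z].
In Python, from bench import readout, vision, sign_off gives the robot as it stands. The module is installed in compiled form; this text tells all that it offers.
- The arm moves only by the shell command python3 -m inch 'ROWS' [OPENING] [FORCE]. ROWS is JSON, a list of rows, each a list of 6 numbers: the shift along the tool's x, y, z in m, then the turn, a rotation vector about the tool's x, y, z in degrees. A call has 1 to 10 rows; each row is the pose to reach, as a shift and turn from the pose commanded when the call began, along the tool's axes at that moment; what a row does not reach only later rows make up. A row lasts 1/8 s, in which the tool goes at most 62.5 mm and 10.7 degrees, less where a joint would pass 70% of its speed; a pose out of reach is approached as far as the arm can. A call with a gripper value outside its range is refused whole. OPENING is the closure, from -1 (fully open) to 1 (shut), set as the call begins (- or left out, the last holds). The fingers move at their own pace and stop on an object; FORCE is the grip in N (left out, the last holds). Time passes only in rows, so rows that repeat a pose let the fingers close. It gives the time, the measured TCP pose, the force and the opening at its end, in the units of the state.
- readout.get_obs(): the state, without advancing time (a new reading comes with each control period).
- vision.snapshot(name): name is "scene" or "top"; returns a dict with "pixels" (384x512x3 uint8, red, green, blue), "depth" (384x512 float32, m along the optical axis (not along the pixel's ray), 0 where there is no reading), "camera_matrix" (3x3 intrinsics, pixels), "extrinsics" (4x4, takes a point from camera to world coordinates). Camera axes: x right, y up, looking along -z (the intrinsics and any distortion apply to the point x, -y, -z); pixel columns grow to the right and rows downward; lengths in m; the calibration is good to about 2 mm. A picture is of the moment at which its call begins.
- sign_off(): hands the job in, once; it reports no verdict.
The state is a dict: "t": time; "joint_positions": joint angles; "joint_vel": joint speeds; "joint_torque": joint torques, N m; "eef_pos": TCP position; "eef_rot": TCP orientation; "wrist_force": force on the tool from outside, world axes, zero at the start; "ft_torque": the same for the moment, N m; "finger_gap": opening from 0.0 (shut) to 1.0 (fully open).
Only numpy, scipy, OpenCV 4.12 (cv2) and the standard library are available. Lean on these libraries where they do the work, as an engineer would, in place of code of your own. Each camera call takes 0.05 s, during which the arm holds its last target.

## Working session

There is one attempt and no reset: what is moved stays moved. The work goes in short steps, Python scripts to look and compute and a shell command to move; the robot and the scene stay as the last step left them, time stands still between calls to the robot, and variables do not carry over. Pictures are saved under pics/ and viewed, and the job is handed in when it is done.

```bash
mkdir -p pics; python3 - <<'E'
from bench import readout, vision
import cv2,numpy as np
for n in ("top","scene"):
    s=vision.snapshot(n); np.savez(f"{n}0.npz",**s)
    cv2.imwrite(f"pics/{n}0.png",s["pixels"][:,:,::-1])
    print(n,s["camera_matrix"].tolist(),s["extrinsics"].round(3).tolist())
o=readout.get_obs()
for k in o: print(k,np.round(o[k],4).tolist())
E
```

```text
top [[397.49983350062064, 0.0, 253.42839755443882], [0.0, 397.49983350062064, 188.67166277704732], [0.0, 0.0, 1.0]] [[0.023, 0.982, -0.189, 0.289], [-1.0, 0.023, -0.004, 0.299], [0.001, 0.189, 0.982, 0.924], [0.0, 0.0, 0.0, 1.0]]
scene [[414.06473454095095, 0.0, 250.89868870005333], [0.0, 414.06473454095095, 195.08409312155086], [0.0, 0.0, 1.0]] [[-0.701, 0.446, -0.557, -0.03], [-0.713, -0.462, 0.527, 0.753], [-0.022, 0.766, 0.642, 0.633], [0.0, 0.0, 0.0, 1.0]]
t 0.1
joint_positions [-1.2395, 0.4179, -0.0103, 1.6141, 0.0047, 1.1107, -0.053]
joint_vel [-0.0014, -0.0021, -0.0001, -0.002, -0.0002, 0.001, -0.0004]
joint_torque [0.0017, -85.2584, 0.6404, -42.67, -0.0488, 0.0163, 0.0001]
eef_pos [0.2275, 0.5818, 0.2049]
eef_rot [-0.0001, 0.1853, 0.9827, -0.0005]
wrist_force [0.3011, 0.4523, 0.3016]
ft_torque [-0.0447, 0.0044, 0.0829]
finger_gap 1.0009
```

View pics/top0.png

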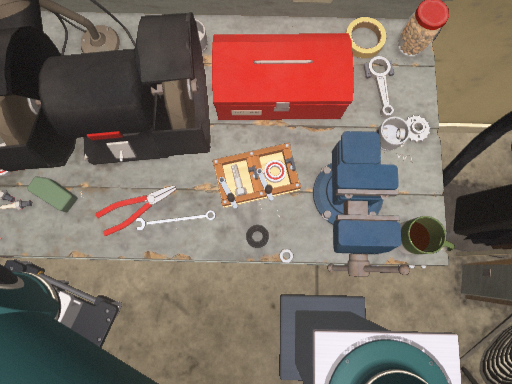

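View pics/scene0.png

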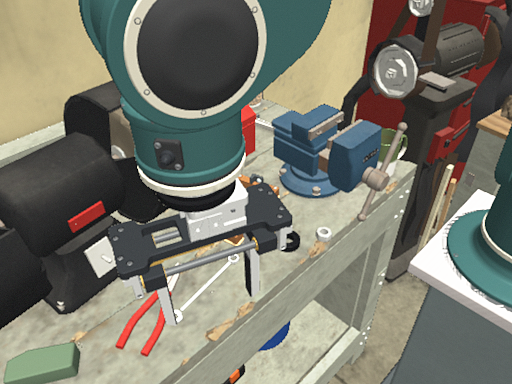

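The top view shows the tray at about (257,175). The left bay (237,182) seems to hold the bolt and the right bay (274,170) a ring. A black ring lies on the bench at (257,236). I'll zoom in.

```bash
python3 - <<'E'
import cv2,numpy as np
s=np.load("top0.npz"); p=s["pixels"][130:220,200:315,::-1]
cv2.imwrite("pics/zoom0.png",cv2.resize(p,None,fx=6.5,fy=6.5,interpolation=cv2.INTER_CUBIC))
E
```

```text
(no output)
```

View pics/zoom0.png

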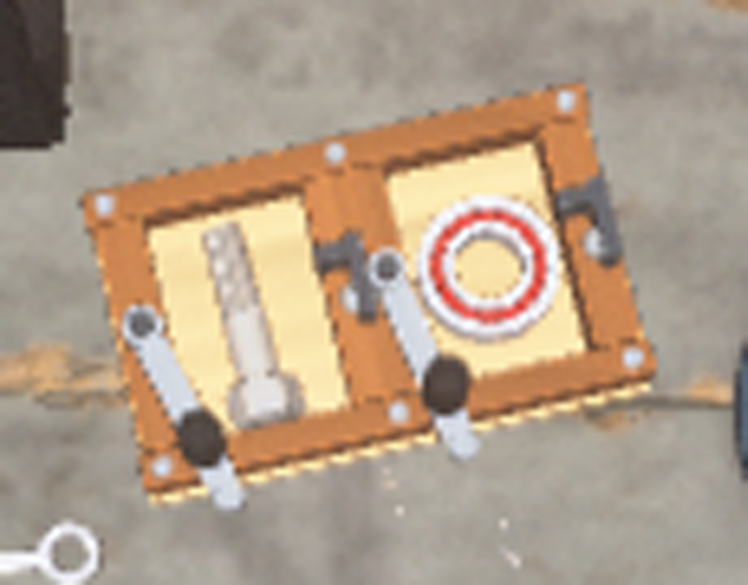

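The right bay holds the bearing (white and red ring, zoom (490,265)), and the left bay holds the bolt. Right keeper's hinge is at zoom (385,267), its knob top at (447,380) and its catch at about (600,225).

```bash
cat > h.py <<'E'
import numpy as np,cv2
def ray(s,u,v,z):
    K=s["camera_matrix"];T=s["extrinsics"]
    d=T[:3,:3]@np.array([(u-K[0,2])/K[0,0],-(v-K[1,2])/K[1,1],-1.])
    c=T[:3,3]; return c+d*(z-c[2])/d[2]
def zoom(u,v,f=6.5,ox=200,oy=130): return ((u+.5)/f-.5+ox,(v+.5)/f-.5+oy)
E
python3 - <<'E'
from h import *
from scipy.spatial.transform import Rotation as R
s=np.load("top0.npz")
def P(u,v,z): return ray(s,*zoom(u,v),z)
# screws on rail tops: 6 ; corners
c=[P(83,197,.03),P(583,86,.03),P(653,360,.03),P(148,488,.03)]
m=np.array([[57,93],[57,-93],[-57,-93],[-57,93]])/1e3
A,_=cv2.estimateAffinePartial2D(m.astype(np.float64),np.array(c)[:,:2].copy())
print(np.array(c).round(4).tolist(),A.round(4).tolist())
A/=np.r_[[[np.hypot(A[0,0],A[1,0])]*2+[1]]]
print("yaw",np.degrees(np.arctan2(A[1,0],A[0,0])),A[:,2], "resid",(m@A[:,:2].T+A[:,2]-np.array(c)[:,:2]).round(4).tolist())
inv=lambda p:(A[:,:2].T@(p[:2]-A[:,2])).round(4)
for n,a in dict(hR=(385,267,.049),hL=(143,324,.049),kR=(447,380,.084),kL=(202,437,.084),tipR=(463,450,.042),tipL=(230,498,.042),bear=(490,266,.021),catchR=(600,225,.049)).items():
    p=P(*a); print(n,p.round(4),inv(p))
for h in((0,-.007),(0,.081)): print("hinge model",A[:,:2]@h+A[:,2])
h=P(385,267,.049);k=P(447,380,.084);print("q",np.arctan2(-(inv(k)-[0,-.007])[0],-(inv(k)-[0,-.007])[1]),np.linalg.norm(inv(k)-[0,-.007]))
d=s["depth"]; K=s["camera_matrix"];T=s["extrinsics"]
def dp(u,v):
    u,v=zoom(u,v);z=d[round(v),round(u)];return (T@[ (u-K[0,2])/K[0,0]*z,-(v-K[1,2])/K[1,1]*z,-z,1])[:3].round(4)
for a in((447,380),(202,437),(104,205),(335,152),(400,412),(490,265)):print(a,dp(*a))
E
```

```text
[[0.5274, 0.3988, 0.03], [0.5728, 0.2203, 0.03], [0.4726, 0.195, 0.03], [0.4228, 0.3716, 0.03]] [[0.939, -0.2489, 0.4989], [0.2489, 0.939, 0.2964]]
yaw 14.842971821982447 [0.49888959 0.29643134] resid [[0.0028, 0.0021], [0.005, 0.0008], [-0.005, -0.0031], [-0.0029, 0.0001]]
hR [0.4996 0.2905 0.049 ] [-0.0009 -0.0059]
hL [0.4773 0.3739 0.049 ] [-0.001   0.0804]
kR [0.4532 0.2695 0.084 ] [-0.0511 -0.0143]
kL [0.4321 0.35   0.084 ] [-0.0508  0.0689]
tipR [0.4368 0.2621 0.042 ] [-0.0688 -0.0172]
tipL [0.4182 0.3422 0.042 ] [-0.0663  0.0649]
bear [0.5075 0.2525 0.021 ] [-0.0029 -0.0446]
catchR [0.5163 0.2158 0.049 ] [-0.0038 -0.0825]
hinge model [0.50068278 0.28966492]
hinge model [0.47813975 0.37472849]
q 1.4288992721907328 0.051618795026617974
(447, 380) [0.453  0.2695 0.0849]
(202, 437) [0.4321 0.35   0.0844]
(104, 205) [0.5246 0.3912 0.0299]
(335, 152) [0.5481 0.3092 0.0232]
(400, 412) [0.4524 0.284  0.0273]
(490, 265) [0.5107 0.252  0.0094]
```

```bash
python3 - <<'E'
from h import *
s=np.load("top0.npz");d=s["depth"];K=s["camera_matrix"];T=s["extrinsics"]
v,u=np.mgrid[:384,:512]
p=np.stack([(u-K[0,2])/K[0,0]*d,-(v-K[1,2])/K[1,1]*d,-d],-1)@T[:3,:3].T+T[:3,3]
ok=d>0
print("max height cm; rows x, cols y")
ys=np.arange(.70,-.0,-.05);print("      ",*["%4.2f"%y for y in ys])
for x in np.arange(.1,.85,.05):
    r=[]
    for y in ys:
        m=ok&(abs(p[...,0]-x)<.025)&(abs(p[...,1]-y)<.025)
        r.append("%4d"%round(p[...,2][m].max()*100) if m.any() else "   -")
    print("%5.2f"%x,*r)
# jaw targets
yaw=np.radians(14.8);Rm=np.array([[np.cos(yaw),-np.sin(yaw)],[np.sin(yaw),np.cos(yaw)]]);h=np.array([.5005,.290])
k=np.array([.4532,.2695]);t=Rm.T@(k-h);q0=np.arctan2(-t[0],-t[1]);print("q0",q0,np.linalg.norm(t))
tx=np.array([-.931,.364]);ty=np.array([.364,.931])
e=k-[.2275,.5818];print("to knob in tool",e@tx,e@ty)
E
```

```text
max height cm; rows x, cols y
       0.70 0.65 0.60 0.55 0.50 0.45 0.40 0.35 0.30 0.25 0.20 0.15 0.10 0.05
 0.10  -91  -90  -90  -91  -90  -91  -91  -91  -90  -90  -81    0    2   19
 0.15  -91  -90  -90  -90   34  -91  -90  -90  -90  -90  -81    0    0    1
 0.20  -90  -91  -90   43   35   66   66   65  -90  -90  -90  -90  -90  -91
 0.25  -90   35   45   56   63   64   64  -91  -91  -90  -90  -90   10   10
 0.30    0   35   33   54    0    0    0    0    0    2    2   14   14   20
 0.35    0    1    1    1    0    0    0    0    2    2    2   18   17   18
 0.40    4    1    1    2    1    1    1    5    2    1    0   17   17   17
 0.45   21    0    2    1    1    0    5    8    8    9    3   17   17   17
 0.50   25    2    7    0   25   25   24    5    5    5    5   17   17   17
 0.55   31   25   25   24   24   25   24    3    3    5    5   10   14   14
 0.60   31   26   26   26   31   31   31    0    0    0    0    0    0    0
 0.65   39   26   26   26   31   31   31   14   14   14   14   13   14    0
 0.70   39   37   24   24   31   31   31   14   16   16   16   14   14    0
 0.75    -    -    -    -   28   28   28   14   14   14   14   14   14    2
 0.80   14    2    0    -    -   18   13   13   13   13   13   13   14    3
q0 1.4201378975634085 0.05155133363939283
to knob in tool -0.3238039 -0.2085965
```

```bash
python3 - <<'E'
from h import *
s=np.load("top0.npz");d=s["depth"];K=s["camera_matrix"];T=s["extrinsics"]
v,u=np.mgrid[:384,:512]
p=np.stack([(u-K[0,2])/K[0,0]*d,-(v-K[1,2])/K[1,1]*d,-d],-1)@T[:3,:3].T+T[:3,3]
ok=(d>0)&(p[...,2]>.1)&(p[...,1]>0)&(p[...,1]<.25)
for x in np.arange(.26,.66,.02):
    m=ok&(abs(p[...,0]-x)<.01)
    if m.any(): i=p[m][:,1].argmax(); print("x %.2f maxy"%x,p[m][i].round(3))
m=(d>0)&(p[...,2]>.1)&(p[...,0]>.3)&(p[...,0]<.62)&(p[...,1]>.3)&(p[...,1]<.48)
q=p[m]
for y in np.arange(.36,.48,.02):
    w=q[abs(q[:,1]-y)<.01]
    if len(w): i=w[:,0].argmin(); print("grinder y %.2f minx"%y,w[i].round(3))
m=(d>0)&(p[...,2]>.1)&(p[...,0]>.57)&(p[...,1]>.1)&(p[...,1]<.36);print("toolbox minx",p[m][:,0].min())
def body(c,a,L=.0885,W=.0375):
    a=np.radians(a);t=np.array([np.cos(a),np.sin(a)]);n=np.array([-t[1],t[0]])
    return [(c+i*L*t+j*W*n).round(3).tolist() for i in(-1,1) for j in(-1,1)]
h=np.array([.5005,.290])
for qd,off in((81,0),(60,0),(40,0),(20,0),(0,0),(81,25),(81,40)):
    b=np.radians(14.8-90-qd); k=h+.05*np.array([np.cos(b),np.sin(b)])
    print(qd,off,k.round(4),body(k,14.8-qd+off))
E
```

```text
x 0.28 maxy [0.284 0.098 0.101]
x 0.30 maxy [0.298 0.098 0.103]
x 0.32 maxy [0.329 0.137 0.149]
x 0.34 maxy [0.34  0.141 0.158]
x 0.36 maxy [0.359 0.141 0.158]
x 0.38 maxy [0.371 0.141 0.159]
x 0.42 maxy [0.43  0.138 0.168]
x 0.44 maxy [0.45  0.141 0.167]
x 0.46 maxy [0.468 0.141 0.168]
x 0.48 maxy [0.476 0.141 0.168]
x 0.50 maxy [0.504 0.125 0.122]
x 0.52 maxy [0.53  0.125 0.116]
x 0.54 maxy [0.533 0.125 0.106]
x 0.56 maxy [0.551 0.124 0.105]
x 0.58 maxy [0.57  0.069 0.131]
x 0.64 maxy [0.637 0.25  0.104]
grinder y 0.40 minx [0.508 0.408 0.169]
grinder y 0.42 minx [0.505 0.423 0.189]
grinder y 0.44 minx [0.502 0.45  0.177]
grinder y 0.46 minx [0.5   0.47  0.183]
toolbox minx 0.6355654693021959
81 0 [0.4548 0.2698] [[0.385, 0.336], [0.453, 0.366], [0.456, 0.174], [0.525, 0.204]]
60 0 [0.465  0.2548] [[0.376, 0.291], [0.429, 0.344], [0.501, 0.166], [0.554, 0.218]]
40 0 [0.4792 0.2448] [[0.383, 0.249], [0.415, 0.316], [0.543, 0.173], [0.575, 0.241]]
20 0 [0.496  0.2402] [[0.404, 0.211], [0.411, 0.286], [0.581, 0.195], [0.588, 0.27]]
0 0 [0.5133 0.2417] [[0.437, 0.183], [0.418, 0.255], [0.608, 0.228], [0.589, 0.301]]
81 25 [0.4548 0.2698] [[0.363, 0.3], [0.413, 0.356], [0.497, 0.183], [0.546, 0.24]]
81 40 [0.4548 0.2698] [[0.359, 0.275], [0.392, 0.343], [0.518, 0.197], [0.551, 0.264]]
```

```bash
python3 -m inch '[[-0.032,-0.021,0,0,0,10],[-0.065,-0.042,0,0,0,20],[-0.097,-0.063,0,0,0,30],[-0.130,-0.084,0,0,0,40],[-0.162,-0.105,0,0,0,50],[-0.194,-0.126,0,0,0,60],[-0.227,-0.147,0,0,0,70],[-0.259,-0.168,0,0,0,80],[-0.292,-0.188,0,0,0,90],[-0.324,-0.209,0,0,0,100]]' 0.0 30
cat >> h.py <<'E'
def where(target=None,jaw=None):
    from bench import readout
    from scipy.spatial.transform import Rotation as R
    o=readout.get_obs();q=np.array(o["eef_rot"]);M=R.from_quat(q[[1,2,3,0]]).as_matrix()
    print("t",round(o["t"],2),"pos",np.round(o["eef_pos"],4),"jaw",np.degrees(np.arctan2(M[1,1],M[0,1])).round(1),"tilt",np.degrees(np.arccos(-M[2,2])).round(2),"F",np.round(o["wrist_force"],1),"gap",round(float(o["finger_gap"]),3),"j",np.round(o["joint_positions"],2))
    if target is not None: print("tool shift",(M.T@(np.array(target)-o["eef_pos"])).round(4))
    return M,o
E
python3 -c "
from h import *
where([.4535,.2697,.12])"
```

```text
t: 1.35
eef_pos: [0.4538, 0.2683, 0.2054]
eef_rot: [0.0, 0.873, 0.487, -0.0]
wrist_force: [0.1, -0.3, 0.4]
finger_gap: 0.498
t 1.35 pos [0.4538 0.2683 0.2054] jaw -31.7 tilt 0.01 F [ 0.1 -0.3  0.4] gap 0.498 j [-0.98  0.26  0.45  1.87 -0.13  1.04 -1.02]
tool shift [ 0.0011 -0.001   0.0854]
```

```bash
python3 -m inch '[[0.001,-0.001,0.03,0,0,9],[0.001,-0.001,0.06,0,0,18],[0.001,-0.001,0.085,0,0,18],[0.001,-0.001,0.085,0,0,18]]'
python3 -c "
from h import *
from bench import vision
for n in ('scene','top'):
    s=vision.snapshot(n);np.savez(n+'1.npz',**s);cv2.imwrite('pics/'+n+'1.png',s['pixels'][:,:,::-1])
where([.4535,.2697,.055])"
```

```text
t: 1.85
eef_pos: [0.452, 0.2701, 0.1191]
eef_rot: [0.001, 0.938, 0.347, -0.001]
wrist_force: [-0.4, -0.4, 0.4]
finger_gap: 0.5
t 1.95 pos [0.4532 0.2708 0.1211] jaw -49.4 tilt 0.01 F [-0.5  0.2  0. ] gap 0.495 j [-0.98  0.38  0.47  1.95 -0.22  0.87 -1.26]
tool shift [-0.0005  0.0011  0.0661]
```

View pics/scene1.png

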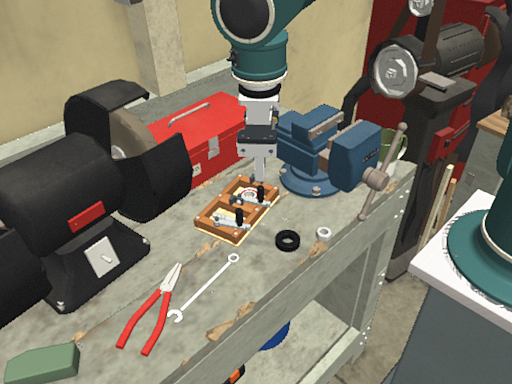

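View pics/top1.png

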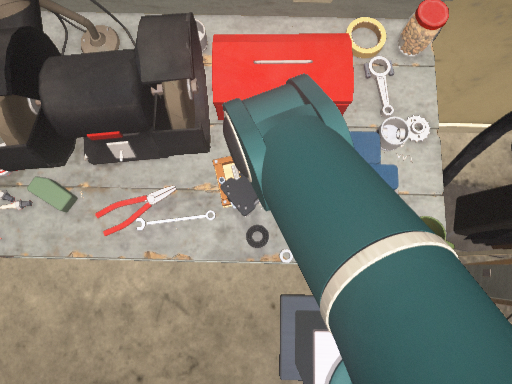

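The scene view shows the fingers (260,165) just above the right knob (261,192), with the left knob at (239,217). I'll zoom in and check the knob position from this camera too.

```bash
python3 - <<'E'
from h import *
s=np.load("scene1.npz")
cv2.imwrite("pics/z1.png",cv2.resize(s["pixels"][140:250,185:290,::-1],None,fx=5,fy=5,interpolation=cv2.INTER_CUBIC))
E
```

```text
(no output)
```

View pics/z1.png

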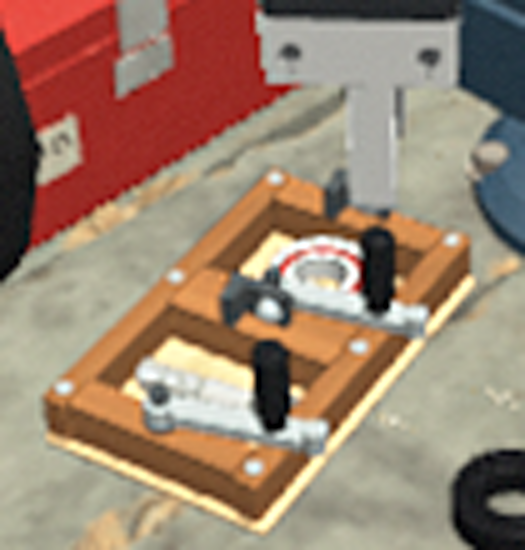

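```bash
python3 - <<'E'
from h import *
s=np.load("scene1.npz")
print(ray(s,*zoom(379,235,5,185,140),.083).round(4), "mid",ray(s,*zoom(377,268,5,185,140),.064).round(4))
E
```

```text
[0.4531 0.2677 0.083 ] mid [0.4545 0.2677 0.064 ]
```

Both cameras agree on the knob within 2 mm, so I'll descend and pinch it.

```bash
python3 -m inch '[[-0.001,0.001,0.02,0,0,0],[-0.001,0.001,0.04,0,0,0],[-0.001,0.001,0.055,0,0,0],[-0.001,0.001,0.066,0,0,0],[-0.001,0.001,0.066,0,0,0]]'
python3 -m inch '[[0,0,0,0,0,0],[0,0,0,0,0,0],[0,0,0,0,0,0],[0,0,0,0,0,0],[0,0,0,0,0,0],[0,0,0,0,0,0]]' 1 25
python3 -c "
from h import *
M,o=where([.4535,.2697,.055])
p=o['eef_pos'];yaw=np.radians(14.8);h=np.array([.5005,.290]);print('radius',np.linalg.norm(p[:2]-h),'q',np.pi*0+ (14.8-90-np.degrees(np.arctan2(*(p[:2]-h)[::-1]))))"
```

```text
t: 2.58
eef_pos: [0.4527, 0.2692, 0.0542]
eef_rot: [0.0, 0.938, 0.347, -0.0]
wrist_force: [0.8, 0.2, 0.2]
finger_gap: 0.497
t: 3.32
eef_pos: [0.453, 0.2694, 0.0546]
eef_rot: [-0.0, 0.938, 0.347, 0.0]
wrist_force: [0.1, -0.2, 3.7]
finger_gap: 0.165
t 3.33 pos [0.453  0.2694 0.0546] jaw -49.4 tilt 0.02 F [ 0.1 -0.2  3.7] gap 0.165 j [-0.94  0.48  0.43  1.99 -0.29  0.73 -1.2 ]
tool shift [ 0.0006  0.0001 -0.0004]
radius 0.05176586763991921 q 81.40149004780606
```

Pinched: the opening reads 15.5 mm against a 16 mm knob. Next I'll work out the arc in tool axes.

```bash
cat > arc.py <<'E'
from h import *
import sys
def arc(qs,jaws,h=(.4995,.2900),r=.0505,yaw=14.8):
    M,o=where();p=np.array(o["eef_pos"]);j0=np.degrees(np.arctan2(M[1,1],M[0,1]))
    d=p[:2]-h;print("q now",14.8-90-np.degrees(np.arctan2(d[1],d[0])),"r",np.hypot(*d))
    for q,j in zip(qs,jaws):
        b=np.radians(yaw-90-q);t=np.array([h[0]+r*np.cos(b),h[1]+r*np.sin(b),p[2]])
        print(q,(M.T@(t-p)).round(4)[:2],"turn",round(-(j-j0),1))
E
python3 -c "
from arc import *
qs=np.arange(75,25,-6);arc(qs,-50+(81-qs)*.75)"
```

```text
t 3.33 pos [0.453  0.2694 0.0546] jaw -49.4 tilt 0.02 F [ 0.1 -0.2  3.7] gap 0.165 j [-0.94  0.48  0.43  1.99 -0.29  0.73 -1.2 ]
q now 80.95401872324287 r 0.05084965343321782
75 [-0.0009  0.0052] turn -3.9
69 [-0.0016  0.0104] turn -8.4
63 [-0.0018  0.0157] turn -12.9
57 [-0.0014  0.021 ] turn -17.4
51 [-0.0005  0.0262] turn -21.9
45 [0.001  0.0313] turn -26.4
39 [0.003  0.0362] turn -30.9
33 [0.0055 0.0408] turn -35.4
27 [0.0084 0.0452] turn -39.9
```

```bash
python3 -m inch '[[-0.001,0.005,0,0,0,-4],[-0.0015,0.0105,0,0,0,-8],[-0.002,0.0155,0,0,0,-13],[-0.0015,0.021,0,0,0,-17],[-0.0005,0.026,0,0,0,-22],[0.001,0.0315,0,0,0,-26],[0.003,0.036,0,0,0,-31],[0.0055,0.041,0,0,0,-35],[0.0085,0.045,0,0,0,-40],[0.0085,0.045,0,0,0,-40]]'
python3 -c "
from arc import *
qs=np.array([21,15,12,8,4,0,-3,-5]);arc(qs,-10+(27-qs)*.85)"
```

```text
t: 4.58
eef_pos: [0.4881, 0.2397, 0.0544]
eef_rot: [-0.0, 0.762, 0.647, -0.001]
wrist_force: [-5.3, -6.8, 11.7]
finger_gap: 0.167
t 4.58 pos [0.4881 0.2397 0.0544] jaw -9.3 tilt 0.12 F [-5.3 -6.8 11.7] gap 0.167 j [-0.72  0.48  0.26  1.94 -0.18  0.74 -0.52]
q now 27.6246166031423 r 0.05156107736815677
21 [0.001  0.0059] turn -4.4
15 [0.0016 0.0112] turn -9.5
12 [0.0021 0.0138] turn -12.1
8 [0.0029 0.0172] turn -15.5
4 [0.004  0.0205] turn -18.9
0 [0.0054 0.0238] turn -22.3
-3 [0.0065 0.0262] turn -24.8
-5 [0.0073 0.0277] turn -26.5
```

```bash
python3 -m inch '[[0.001,0.006,-0.0005,0,0,-4],[0.002,0.011,-0.0005,0,0,-9],[0.002,0.014,-0.0005,0,0,-12],[0.003,0.017,-0.0005,0,0,-15],[0.004,0.0205,-0.0005,0,0,-19],[0.005,0.024,-0.0005,0,0,-22],[0.0055,0.026,-0.0005,0,0,-24],[0.0055,0.026,-0.0005,0,0,-24]]'
python3 -c "
from arc import *
from bench import vision
arc([0],[14.8])
s=vision.snapshot('scene');np.savez('scene2.npz',**s)
cv2.imwrite('pics/z2.png',cv2.resize(s['pixels'][140:250,185:290,::-1],None,fx=5,fy=5,interpolation=cv2.INTER_CUBIC))
"
```

```text
t: 5.58
eef_pos: [0.5135, 0.2407, 0.0545]
eef_rot: [-0.001, 0.611, 0.791, -0.002]
wrist_force: [-10.1, -6.7, 11.1]
finger_gap: 0.166
t 5.58 pos [0.5135 0.2407 0.0545] jaw 14.6 tilt 0.25 F [-10.1  -6.7  11.1] gap 0.166 j [-0.62  0.51  0.16  1.88 -0.11  0.77 -0.14]
q now -1.0366974086281004 r 0.051274626439470776
0 [ 0.0008 -0.0009] turn -0.2
```

View pics/z2.png

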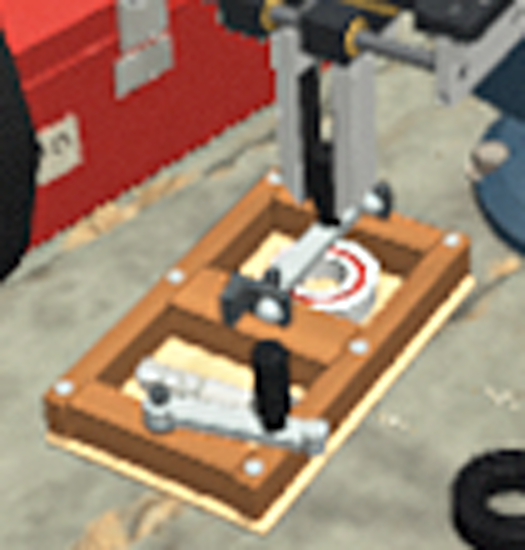

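The bar now lies across the bay and reaches the catch (zoom (375,200)). I'll push about 4 mm further to feel for the stop.

```bash
python3 -m inch '[[0,0.002,0,0,0,0],[0,0.002,0,0,0,0]]'
python3 -m inch '[[0,0.002,0,0,0,0],[0,0.002,0,0,0,0]]'; python3 -c "
from arc import *
arc([0],[14.8])"
```

```text
t: 5.88
eef_pos: [0.5138, 0.2406, 0.0542]
eef_rot: [-0.002, 0.611, 0.791, -0.003]
wrist_force: [-20.6, -11.2, 15.9]
finger_gap: 0.162
t: 6.12
eef_pos: [0.5141, 0.2406, 0.054]
eef_rot: [-0.003, 0.611, 0.791, -0.005]
wrist_force: [-31.4, -14.4, 26.4]
finger_gap: 0.163
t 6.12 pos [0.5141 0.2406 0.054 ] jaw 14.6 tilt 0.64 F [-31.4 -14.4  26.4] gap 0.163 j [-0.62  0.52  0.16  1.87 -0.11  0.78 -0.14]
q now -1.6948987926975008 r 0.051507099733444785
0 [ 0.001  -0.0015] turn -0.2
```

Hard stop: 4 mm of command moved it 0.6 mm, and the force rose to 31 N, well above the catch's 10 N. I'll relax, open, lift and check.

```bash
python3 -m inch '[[0,-0.002,0,0,0,0],[0,-0.004,0,0,0,0],[0,-0.004,0,0,0,0]]'
python3 -m inch '[[0,0,0,0,0,0],[0,0,0,0,0,0],[0,0,0,0,0,0],[0,0,0,0,0,0]]' 0
python3 -m inch '[[0,0,-0.02,0,0,0],[0,0,-0.05,0,0,0],[0,0,-0.09,0,0,0],[0,0,-0.13,0,0,0],[0,0,-0.16,0,0,0],[0,0,-0.16,0,0,0]]'
python3 -c "
from arc import *
from bench import vision
where()
s=vision.snapshot('scene');np.savez('scene3.npz',**s)
cv2.imwrite('pics/z3.png',cv2.resize(s['pixels'][140:250,185:290,::-1],None,fx=5,fy=5,interpolation=cv2.INTER_CUBIC))
"
```

```text
t: 6.5
eef_pos: [0.5134, 0.2406, 0.0544]
eef_rot: [-0.001, 0.611, 0.791, -0.002]
wrist_force: [-8.8, -7.2, 11.1]
finger_gap: 0.165
t: 7.0
eef_pos: [0.5152, 0.242, 0.055]
eef_rot: [0.0, 0.611, 0.791, 0.0]
wrist_force: [0.7, 0.2, 0.6]
finger_gap: 0.495
t: 7.75
eef_pos: [0.5161, 0.2425, 0.2172]
eef_rot: [0.001, 0.611, 0.791, 0.002]
wrist_force: [-0.1, -0.6, -0.3]
finger_gap: 0.5
t 7.75 pos [0.5161 0.2425 0.2172] jaw 14.6 tilt 0.22 F [-0.1 -0.6 -0.3] gap 0.5 j [-0.65  0.31  0.19  1.75 -0.06  1.09 -0.18]
```

View pics/z3.png

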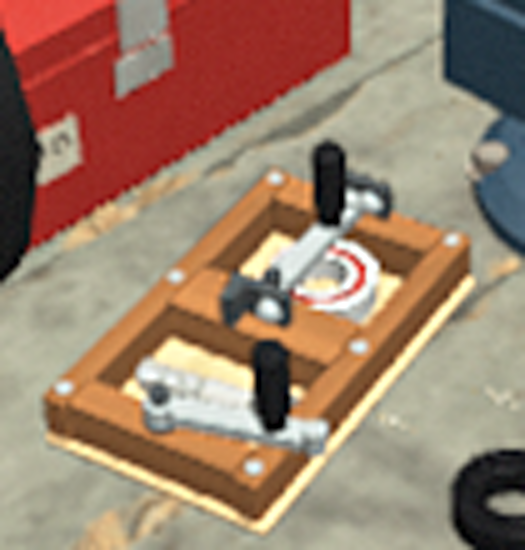

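The bar sits in the catch, the bearing and bolt are in place, and the left keeper is open. I'll move the arm clear to measure from the top view.

```bash
python3 -m inch '[[-0.02,-0.03,0,0,0,0],[-0.05,-0.06,0,0,0,0],[-0.09,-0.09,0,0,0,0],[-0.13,-0.12,0,0,0,0],[-0.17,-0.14,0,0,0,0],[-0.21,-0.15,0,0,0,0],[-0.25,-0.15,0,0,0,0],[-0.28,-0.15,0,0,0,0],[-0.28,-0.15,0,0,0,0],[-0.28,-0.15,0,0,0,0]]'
python3 -c "
from arc import *
from bench import vision
where()
s=vision.snapshot('top');np.savez('top3.npz',**s)
cv2.imwrite('pics/z4.png',cv2.resize(s['pixels'][130:220,200:315,::-1],None,fx=6.5,fy=6.5,interpolation=cv2.INTER_CUBIC))
"
```

```text
t: 9.05
eef_pos: [0.4403, -0.0662, 0.2143]
eef_rot: [-0.0, 0.611, 0.792, -0.0]
wrist_force: [-0.0, -0.7, 0.2]
finger_gap: 0.502
t 9.05 pos [ 0.4403 -0.0662  0.2143] jaw 14.7 tilt 0.07 F [-0.  -0.7  0.2] gap 0.502 j [-0.33  0.08  0.43  2.04 -0.04  1.03  0.38]
```

View pics/z4.png

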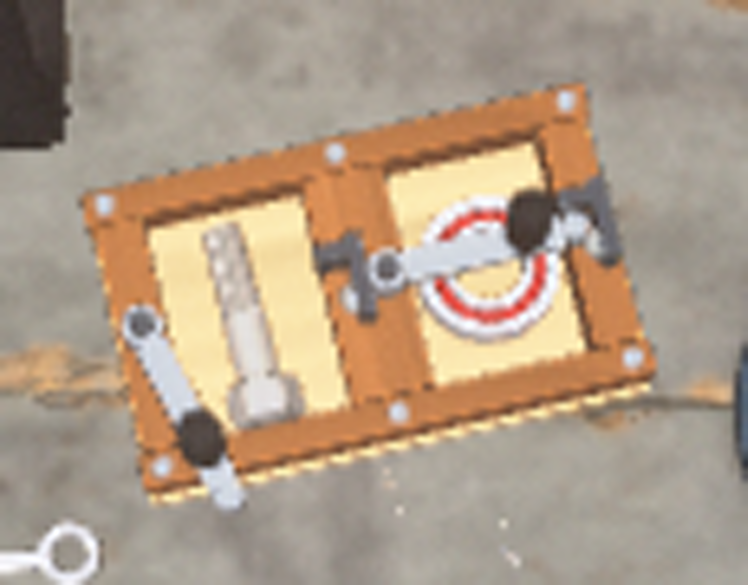

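I had the sign of tool x wrong, so the arm went right over the vise at z = 0.214 instead of left. It stayed clear of the 0.18 m vise and the wrist force stayed near zero. The top view shows the keeper in its catch (590,230); next I measure the angles.

```bash
python3 - <<'E'
from h import *
s=np.load("top3.npz");P=lambda u,v,z:ray(s,*zoom(u,v),z)
yaw=np.radians(14.8);R=np.array([[np.cos(yaw),-np.sin(yaw)],[np.sin(yaw),np.cos(yaw)]]);c=np.array([.4989,.2964])
inv=lambda p:R.T@(p[:2]-c)
for n,h,k in(("R",(385,267,.049),(531,222,.084)),("L",(143,324,.049),(202,437,.084))):
    h=inv(P(*h));k=inv(P(*k));d=k-h;print(n,h.round(4),k.round(4),"q",np.arctan2(-d[0],-d[1]).round(3),"r",np.hypot(*d).round(4))
print("bearing",inv(P(490,266,.021)).round(4),"bolt",inv(P(250,325,.018)).round(4))
where()
E
```

```text
R [-0.0009 -0.0059] [-0.0053 -0.0547] q 0.09 r 0.049
L [-0.001   0.0805] [-0.0508  0.0689] q 1.342 r 0.0511
bearing [-0.0029 -0.0446] bolt [-0.0032  0.0441]
t 9.1 pos [ 0.4404 -0.066   0.2145] jaw 14.7 tilt 0.06 F [ 0.2 -0.1  0.8] gap 0.503 j [-0.33  0.08  0.43  2.04 -0.04  1.03  0.38]
```

The angle estimate of 0.09 rad from the hand-picked knob top is too coarse, because parallax on the knob biases it toward the robot. I'll fit the bar itself at its known height instead.

```bash
python3 - <<'E'
from h import *
for f in("top0.npz","top3.npz"):
    s=np.load(f);d=s["depth"];K=s["camera_matrix"];T=s["extrinsics"]
    v,u=np.mgrid[:384,:512]
    p=np.stack([(u-K[0,2])/K[0,0]*d,-(v-K[1,2])/K[1,1]*d,-d],-1)@T[:3,:3].T+T[:3,3]
    yaw=np.radians(14.8);R=np.array([[np.cos(yaw),-np.sin(yaw)],[np.sin(yaw),np.cos(yaw)]])
    t=(p[...,:2]-[.4989,.2964])@R
    z=p[...,2]
    for n,hy in(("R",-.007),("L",.081)):
        r=np.hypot(t[...,0],t[...,1]-hy)
        m=(d>0)&(z>.072)&(z<.09)&(r<.07)&(r>.03); kc=t[m].mean(0) if m.any() else None
        b=(d>0)&(z>.036)&(z<.046)&(r>.012)&(r<.040)&(t[...,1]<hy+.005)
        pts=t[b]
        l=cv2.fitLine(pts.astype(np.float32),cv2.DIST_HUBER,0,.01,.01).ravel()
        q=np.arctan2(l[0],l[1]); q=(q+np.pi/2)%np.pi-np.pi/2
        bm=pts.mean(0)-[0,hy]
        print(f,n,"knob",kc.round(4),m.sum(),"q knob %.3f"%np.arctan2(-kc[0],hy-kc[1]),"bar n",b.sum(),"line q %.3f"%q,"mean q %.3f"%np.arctan2(-bm[0],-bm[1]))
# tray yaw from rails at z~.03
    m=(d>0)&(z>.024)&(z<.034)&(abs(t[...,0])<.062)&(abs(t[...,1])<.1)
    rect=cv2.minAreaRect((t[m]*1e3).astype(np.float32));print("rect (tray frame, mm)",rect)
E
```

```text
top0.npz R knob [-0.0501 -0.0143] 44 q knob 1.426 bar n 61 line q 1.456 mean q 1.435
top0.npz L knob [-0.046  0.07 ] 43 q knob 1.335 bar n 56 line q 1.358 mean q 1.332
rect (tray frame, mm) ((0.2521705627441406, 0.08400726318359375), (185.8827362060547, 110.94319152832031), 89.55672454833984)
top3.npz R knob [-0.0012 -0.0558] 43 q knob 0.025 bar n 69 line q -0.009 mean q 0.019
top3.npz L knob [-0.0461  0.0694] 44 q knob 1.325 bar n 54 line q 1.337 mean q 1.332
rect (tray frame, mm) ((0.2523078918457031, 0.30511474609375), (185.49183654785156, 111.01451110839844), 89.60490417480469)
```

Every depth fit puts the right keeper at about 0 rad (-0.009 to 0.025) and the left keeper at 1.33 rad. I'm handing in.

```bash
python3 -c "
from bench import sign_off
from h import *
where(); print(sign_off())"
```

```text
t 9.1 pos [ 0.4404 -0.066   0.2145] jaw 14.7 tilt 0.06 F [ 0.2 -0.1  0.8] gap 0.503 j [-0.33  0.08  0.43  2.04 -0.04  1.03  0.38]
the job is handed in; nothing more can be done
None
```

I shut the right bay's keeper, the one over the bearing, and handed the job in at t = 9.1 s; sign-off gives no verdict. I pinched its knob, swung it along its arc through the catch until it met a hard stop at about 31 N, then let go and moved the arm clear.

**Last checks**
- **Right keeper:** the depth fits give between -0.009 and 0.025 rad, so it is shut, and it stayed in its catch after release.
- **Left keeper:** about 1.33 rad, still open.
- **Parts:** the bearing is at about (-3, -45) mm and the bolt at (-3, 44) mm in the tray frame. Each lies in its own bay.
- **Arm:** it was at rest with near-zero wrist force and touched nothing.

**What disagreed or went wrong**
- A first hand-picked estimate of the right keeper's angle gave 0.09 rad. I put that down to knob parallax, because the depth fits and the hard stop both contradicted it.
- On the final retreat I got a direction sign wrong, so the arm passed over the vise instead of away from it. It cleared the vise by about 35 mm, and the force readings showed no sign of contact.

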